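Reset the tester and hold its setup key turned

ROBOT

A 7-joint arm with a two-finger parallel gripper is mounted at the origin on a cart in front of the work surface, level with it; the furniture and walls round the work are solid. World frame = base frame: x ahead of the robot, y to its left, z up, the work surface at z = 0. Lengths are in m, angles in rad, forces in N, time in s.
With the tool pointing down it reaches from about 0.4 to 0.85 m from the base axis. Payload 10.4 kg.
Tool frame: the origin (TCP) lies midway between the tips of the shut fingers; the grasp point (between the pads) lies 19 mm behind it; z points along the fingers, x is the direction in which the jaws open and shut, and the axes are right-handed (so a half turn about z gives the same grasp; the last joint's range is limited). The gripper opens to 85 mm and grips with 20 to 120 N. Pads are 22 mm wide; open, the fingers measure 114 mm over their backs; the gripper's body (76 mm by 85 mm) begins 54 mm behind the grasp point. The pads swing forward as they close: fully open they stand 13 mm farther back than shut.
Start: joints at [1.298, 0.332, -0.065, 1.46, 0.022, 1.35, -0.088], TCP at [0.155, -0.606, 0.231] pointing down, gripper open.
Joint ranges: [-2.6, 2.6], [-0.5, 2.12], [-1.47, 1.34], [0.16, 2.42], [-1.27, 4.41], [0.06, 2.06], [-2.6, 2.6]. Speed limits (rad/s): [2.22, 2.22, 2.79, 2.79, 3.14, 3.14, 3.14].

INTERFACE

Orientations are given as a unit quaternion [x, y, z, w].
In Python, from workcell import manip, cams gives the robot as it stands.
- The arm moves only by the tool move_arm, never from a script. Its argument "moves" is a list of rows, each a list of 7 numbers: the turn, a rotation vector about the tool's x, y, z in degrees, then the shift along the tool's x, y, z in m, then the finger opening in m, from 0 to 0.0854. A call has 1 to 10 rows; each row is the pose to reach, as a shift and turn from the pose commanded when the call began, along the tool's axes at that moment; what a row does not reach only later rows make up. A row lasts 1/10 s, in which the tool goes at most 50 mm and 8.59 degrees, less where a joint would pass 70% of its speed; a pose out of reach is approached as far as the arm can. A call with a gripper value outside its range is refused whole. The fingers move at their own pace and stop on an object; "grip_force" is the grip in N (left out, the last holds). Time passes only in rows, so rows that repeat a pose let the fingers close. It gives the time, the measured TCP pose, the force and the opening at its end, in the units of the state.
- manip.get_obs(): the state, without advancing time (a new reading comes with each control period).
- cams.camera(name): name is "scene" or "top"; returns the picture (384x512x3 uint8, red, green, blue); there is no depth.
- cams.camera_params(name): a dict with "fx", "fy", "cx", "cy" (pixels), "xyz" and "rotation" of the camera in the world. Camera axes: x right, y up, looking along -z (the intrinsics and any distortion apply to the point x, -y, -z); pixel columns grow to the right and rows downward; lengths in m; the calibration is good to about 2 mm. A picture is of the moment at which its call begins. camera_params takes no time and is no camera call.
- manip.hand_in(): hands the job in, once; it reports no verdict.
The state is a dict: "clock": time; "joint_pos": joint angles; "joint_velocities": joint speeds; "tau": joint torques, N m; "position": TCP position; "ee_rot": TCP orientation; "ft_force": force on the tool from outside, world axes, zero at the start; "torque": the same for the moment, N m; "grip_width": opening from 0.0 (shut) to 1.0 (fully open).
Only numpy, scipy, OpenCV 4.12 (cv2) and the standard library are available. Lean on these libraries where they do the work, as an engineer would, in place of code of your own. Each camera call takes 0.05 s, during which the arm holds its last target. There are 200 camera calls.

TASK

Get the tester into setup mode: first clear its guard fault by pressing the blue reset plunger on the grey control station all the way down to its stop and letting it spring back up. Then take the tubular setup key out of the wooden indenter block, put it into the key switch with its nib in the notch, rock it gently a little each way past the sticky plug until it drops fully home, turn it a quarter turn clockwise against the spring, and finish still holding it turned. Leave the two indenters in the block and the other things on the bench where they are.

Things in the scene. Friction and masses are not known exactly. Their poses are not given: they have to be found in the camera images.
- reset_top (a point): centre of the top face of the blue reset plunger on the control station: a round flat head 28 mm across that stands 30 mm above the station's panel and slides straight down 10 mm
- reset_plunger (a joint): travel of the blue reset plunger, m: 0 up, 0.010 fully down at its stop. Its spring pushes back with 3 N at the top and 8 N at the stop, and lifts it again when it is let go
- station: grey control station, a fixed die-cast box 88 (x) x 155 (y) x 55 mm high; origin at the centre of its underside, z up. On its panel, from the robot's left (+y) to right: the blue reset plunger at y = +45 mm, a green lamp 15 mm high in the middle, the key switch at y = -45 mm, a steel sleeve 32 mm across that stands 18 mm above the panel
- keyway (a point): centre of the key switch's flat top face, 73 mm above the bench, axes as the station's. Round hole 14.6 mm wide; its notch for the nib points to the point's +x (away from the robot), 9 mm wide, out to 11.5 mm from the centre. The notched front ring is fixed, 4 mm thick; the turning plug under it has a 4.2 mm slot for the nib. Spring pins push the key up with 2 to 7 N over the last 11 mm
- key_plug (a joint): angle of the lock plug, rad: 0 with its slot under the notch, growing clockwise seen from above to its stop at 1.55; sprung towards 0 (0.15 N m at a quarter turn) but sticky: it starts at -0.18 to -0.28, past the notch. So a key put straight in stops with its nib on the plug, 5.4 mm short of home; rock it 0.15 to 0.25 anticlockwise, pushing lightly, and it drops in. It then lags the key by 0.1
- key_grip (a point): centre of the key's black grip, 12 (x) x 26 (y) x 30 mm high, pinched across x. Key axes: z up, +x the nib's side (white mark on top of the grip). It stands upright in the block's middle slot. Below this point: flange 18 mm across at 22 to 25 mm, then a 13 mm barrel with a tapered tip ending at 50 mm; the nib on it, 3 mm wide, out to 11 mm from the axis, at 31 to 35 mm. 36 to 59 g
- key_seat (a point): point on the key's axis in the underside of its flange, 25 mm below key_grip and 25 mm above the tip of the barrel; key axes. When the key is fully home this point meets keyway. The key turns more than 0.28 rad only when home, and cannot be pulled out while turned
- indenter_block: fixed slotted wooden block 40 (x) x 100 (y) x 24 mm high, origin at the centre of its underside; the key stands in its middle slot (14 mm square, 14 mm deep), an indenter in the slot 33 mm to either side
- indenter_1: steel indenter, 18 mm across and 44 mm tall, in the block at its +y side; origin at the centre of its foot. Leave alone
- indenter_2: brass-coloured indenter, 18 mm across and 44 mm tall, in the block at its -y side; origin at the centre of its foot. Leave alone
- block_low: round steel test block, 65 mm across, 15 mm high, on the bench behind the station; origin at the centre of its underside. Leave alone
- block_high: round steel test block, 60 mm across, 10 mm high, lying on the other one; origin at the centre of its underside. Leave alone
- pin_dark: dark turned steel pin, 25 mm across, 63 mm tall, standing behind the station; origin at the centre of its foot. Leave alone
- grease_tin: round flat tin, 64 mm across, 31 mm high, behind the station; origin at the centre of its underside. Leave alone
There are look-alikes about, which are no part of the job. What is shaped like the part that bears key_grip but green is not meant.

How it is judged:
On the way, in this order (a step that is already met when the one before it is completed fails the run):
1. the blue reset plunger is pressed down to its stop (value of joint reset_plunger above 0.009 m), for 0.1 s.
2. with the plunger up again, the key is fully home in the key switch, not yet turned (value of joint reset_plunger below 0.002 m and horizontal distance between key_seat and keyway below 0.003 m and z of key_seat in the frame of keyway below 0.0025 m and value of joint key_plug below 0.8 rad), for 0.1 s.
3. the key is turned a quarter turn clockwise (value of joint key_plug above 1.25 rad and z of key_seat in the frame of keyway below 0.003 m), for 0.2 s.
At the end, for the whole second after the job is handed in: The fingers still hold the key (more than 2 N), which is in the key switch within 3 mm of centre and of fully home and upright within 7 degrees, with the plug held at more than 1.25 rad of its 1.55; the reset plunger is up again (all of step 3 and horizontal distance between key_seat and keyway below 0.003 m and angle between key_seat's own z axis and vertical below 0.12 rad and contact force between the fingers and key above 2 N and value of joint reset_plunger below 0.002 m); the arm keeps its last pose, push and grip.
It fails at once if an indenter, test block, pin or tin was disturbed (moved more than 15 mm) (distance of any of indenter_1, indenter_2, block_low, block_high, pin_dark, grease_tin from where it was at the start of the episode above 0.015 m).
It also fails if it takes over 58 s, if anything falls off the work surface, if the arm or the gripper's body presses on something with over 40 N, if the wrist force passes 120 N, or if a joint passes its speed limit or range.

## Working session

There is one attempt and no reset: what is moved stays moved. The work goes in short steps, Python scripts to look and compute and a tool call to move; the robot and the scene stay as the last step left them, time stands still between calls to the robot, and variables do not carry over. Pictures are saved under pics/ and viewed, about 8 in all and at most 12, crops included, and the job is handed in when it is done.

Besides the shell and the picture viewer there is one more tool, called after ">>>" as name(argument=value, ...), one argument or row to a line, values as JSON. move_arm: Moves the arm, as the interface text tells. Its arguments: {"type":"object","properties":{"moves":{"type":"array","items":{"type":"array","items":{"type":"number"}}},"grip_force":{"type":"number"}},"required":["moves"]}

```bash
mkdir -p pics; ls; python3 - <<'E'
from workcell import manip,cams
import cv2
for n in("scene","top"):
    print(n,cams.camera_params(n)); cv2.imwrite(f"pics/{n}0.png",cams.camera(n)[:,:,::-1])
print(manip.get_obs())
E
```

```text
pics
scene {'fx': 499.6937092013653, 'fy': 499.6937092013653, 'cx': 255.6676905131144, 'cy': 188.92485910674702, 'xyz': array([0.11445641, 0.6067506 , 0.77835251]), 'rotation': array([-0.15057991,  0.31556648,  0.8521689 , -0.38929635])}
top {'fx': 398.4645566072587, 'fy': 398.4645566072587, 'cx': 251.7916217732524, 'cy': 190.43668946544167, 'xyz': array([0.4665699 , 0.22760457, 0.94778209]), 'rotation': array([-0.04437132,  0.04058018,  0.70889146, -0.70274983])}
{'clock': 0.1, 'joint_pos': array([ 1.29838073,  0.33282068, -0.06471404,  1.46086395,  0.02158771,
        1.34990416, -0.08850958]), 'joint_velocities': array([ 2.62014376e-04, -3.23426503e-03, -2.30807406e-05, -3.34754297e-03,
       -3.48486655e-04, -1.33607966e-03,  9.27351255e-04]), 'tau': array([ 4.16298080e-04, -6.26746345e+01,  4.87769104e-02, -3.92429566e+01,
        1.64175307e-02,  7.04452337e-03, -4.04973582e-05]), 'position': array([ 0.15444008, -0.60526533,  0.23058487]), 'ee_rot': array([ 7.89697559e-01, -6.13496000e-01, -5.26556200e-04, -3.82155183e-04]), 'ft_force': array([-0.0407052 ,  0.80484487, -0.28888256]), 'torque': array([0.02342748, 0.03499398, 0.03755631]), 'grip_width': 1.0012452042953077}
```

View pics/scene0.png

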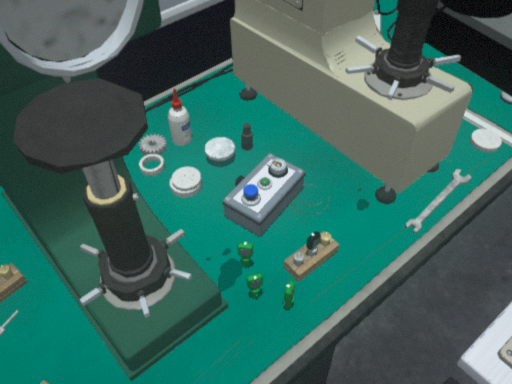

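View pics/top0.png

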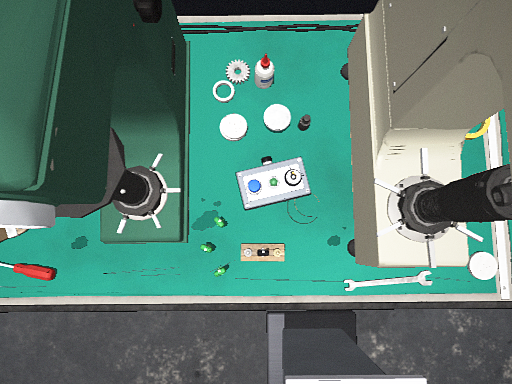

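```bash
cat > h.py <<'E'
import numpy as np,cv2
from workcell import manip,cams
from scipy.spatial.transform import Rotation as R
def ray(n,u,v):
    p=cams.camera_params(n)
    d=np.array([(u-p['cx'])/p['fx'],-(v-p['cy'])/p['fy'],-1])
    return np.array(p['xyz']),R.from_quat(p['rotation']).apply(d)
def onz(n,u,v,z):
    o,d=ray(n,u,v); return o+d*(z-o[2])/d[2]
def tri(a,b):  # (u,v) in scene, (u,v) in top
    o1,d1=ray("scene",*a);o2,d2=ray("top",*b)
    s=np.linalg.lstsq(np.c_[d1,-d2],o2-o1,rcond=None)[0]
    p,q=o1+s[0]*d1,o2+s[1]*d2
    return (p+q)/2,np.linalg.norm(p-q)
def proj(n,P):
    p=cams.camera_params(n); c=R.from_quat(p['rotation']).inv().apply(np.array(P)-p['xyz'])
    return np.array([p['cx']-p['fx']*c[0]/c[2],p['cy']+p['fy']*c[1]/c[2]])
def crop(n,u0,v0,w,h,k,img=None):
    im=cams.camera(n) if img is None else img
    return cv2.resize(im[v0:v0+h,u0:u0+w,::-1],None,fx=k,fy=k,interpolation=cv2.INTER_CUBIC)
E
python3 - <<'E'
from h import *
t=cv2.imread('pics/top0.png')[:,:,::-1];s=cv2.imread('pics/scene0.png')[:,:,::-1]
print(onz('top',273,183,.055),onz('top',263,253,.0),onz('scene',312,255,.0))
a=crop('top',225,145,100,125,4,t);b=crop('scene',215,140,133,150,3.0,s)
cv2.imwrite('pics/c1.png',np.hstack([cv2.resize(a,(400,500)),cv2.resize(b,(399,500))]))
E
```

```text
[0.59093755 0.18385017 0.055     ] [0.43269415 0.20710283 0.        ] [0.44091612 0.20039233 0.        ]
```

View pics/c1.png

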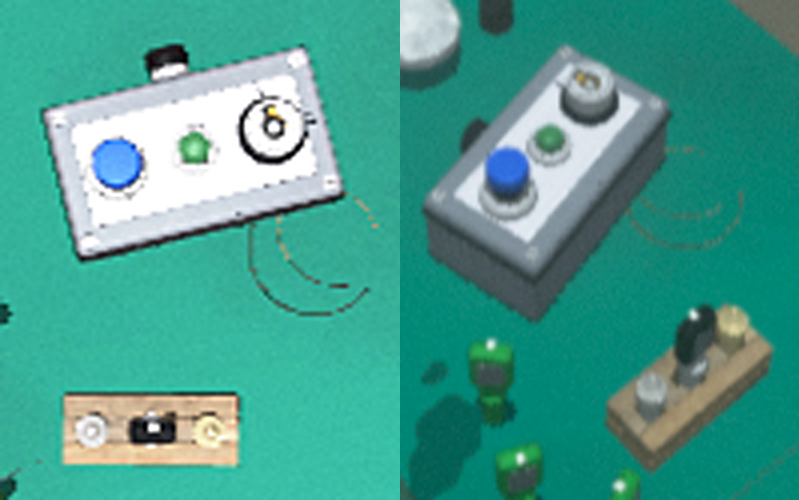

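```bash
python3 - <<'E'
from h import *
T=cv2.imread('pics/top0.png');S=cv2.imread('pics/scene0.png')
def hsv(i): return cv2.cvtColor(i,cv2.COLOR_BGR2HSV)
def comp(m,uv):
    n,l,st,c=cv2.connectedComponentsWithStats(m.astype(np.uint8)); 
    k=1+np.argmin(np.linalg.norm(c[1:]-uv,axis=1)+1e3*(st[1:,4]<8)); return l==k,c[k],st[k]
for n,I,uv in(('top',T,(254,186)),('scene',S,(251,191))):
    h=hsv(I); m,c,st=comp((abs(h[...,0].astype(int)-110)<12)&(h[...,1]>130)&(h[...,2]>80),uv)
    print(n,'blue',c,st,onz(n,*c,.085))
k=8
g=cv2.resize(T,None,fx=k,fy=k,interpolation=cv2.INTER_CUBIC)
def up(c): return ((np.array(c)+.5)/k-.5)
h=hsv(g).astype(int)
# non-green region -> station rectangle, block rectangle
ng=~((h[...,0]>70)&(h[...,0]<95)&(h[...,1]>90))
for name,uv,z in(('station',(273,183),.055),('block',(263,253),.024)):
    roi=np.zeros_like(ng);u,v=np.array(uv)*k; r=45*k if name=='station' else 26*k
    roi[v-(r*30//45):v+(r*30//45),u-r:u+r]=1
    m=(ng&roi).astype(np.uint8); m=cv2.morphologyEx(m,cv2.MORPH_OPEN,np.ones((25,25)))
    m,c,st=comp(m,(u,v)); cs,_=cv2.findContours(m.astype(np.uint8),0,2)
    q=cv2.boxPoints(cv2.minAreaRect(max(cs,key=cv2.contourArea))); P=np.array([onz('top',*up(p),z) for p in q])
    print(name,np.round(P[:,:2],4).tolist(),P.mean(0)); 
    for i in range(4):
        d=P[(i+1)%4]-P[i]; print(np.linalg.norm(d),np.degrees(np.arctan2(d[1],d[0])))
# white panel
V=h[...,2];Sa=h[...,1]
m=((V>225)&(Sa<25)); roi=np.zeros_like(m); roi[160*k:202*k,240*k:310*k]=1
cs,_=cv2.findContours(cv2.morphologyEx((m&roi).astype(np.uint8),cv2.MORPH_CLOSE,np.ones((30,30))),0,2)
q=cv2.boxPoints(cv2.minAreaRect(max(cs,key=cv2.contourArea)));P=np.array([onz('top',*up(p),.055) for p in q])
print('panel',np.round(P[:,:2],4).tolist(),P.mean(0))
for i in range(2): d=P[i+1]-P[i];print(np.linalg.norm(d),np.degrees(np.arctan2(d[1],d[0])))
# dark key grip
roi[:]=0; roi[244*k:262*k,254*k:274*k]=1
m,c,st=comp((V<75)&roi,(263*k,252*k)); ys,xs=np.nonzero(m);r=cv2.minAreaRect(np.c_[xs,ys].astype(np.float32))
print('key',up(r[0]),np.array(r[1])/k,r[2],onz('top',*up(r[0]),.075))
m,c,st=comp((V>180)&(Sa<60)&roi,(263*k,251*k));print('mark',up(c),st/k,onz('top',*up(c),.075))
# sleeve : clicks
print('sleeve',onz('top',225+273/4,145+128/4,.073))
E
```

```text
top blue [253.80172414 185.36206897] [248 180  13  12 116] [0.58193453 0.22731832 0.085     ]
scene blue [250.24503311 190.78807947] [244 185  14  13 151] [0.57859498 0.23116346 0.085     ]
station [[0.6342, 0.2743], [0.6711, 0.1216], [0.5645, 0.0982], [0.5286, 0.2488]] [0.59957744 0.1857254  0.055     ]
0.15708137034539393 -76.4162190291663
0.10910096287375992 -167.63890194352697
0.1548564308005543 103.42260551652615
0.10864055333361071 13.529740295796152
block [[0.4165, 0.2601], [0.4571, 0.2597], [0.4557, 0.1583], [0.4151, 0.1593]] [0.43612677 0.20936227 0.024     ]
0.040601921893210144 -0.615168051631635
0.10134027261000902 -90.80496989740382
0.04057460334852853 178.62502113433277
0.10080212527265675 89.21157257567035
panel [[0.6238, 0.2681], [0.6593, 0.1213], [0.5692, 0.1015], [0.5345, 0.2466]] [0.59666928 0.18438078 0.055     ]
0.15102966091112047 -76.40735473423275
0.09220863807127688 -167.59662093253291
key [262.68386841 251.74362183] [ 7.325387   11.35270786] 86.98721313476562 [0.43806995 0.20937819 0.075     ]
mark [262.90207655 251.41877036] [262.125 250.75    2.625   2.25   38.375] [0.43876184 0.20889756 0.075     ]
sleeve [0.60145827 0.139614   0.073     ]
```

```bash
python3 - <<'E'
from h import *
t=cv2.imread('pics/top0.png')[:,:,::-1];s=cv2.imread('pics/scene0.png')[:,:,::-1]
a=crop('top',332,0,180,300,2,t);b=crop('scene',222,0,290,300,1.5,s)
b=cv2.resize(b,(580,600));a=cv2.resize(a,(360,600))
cv2.imwrite('pics/c2.png',cv2.resize(np.hstack([a,b]),None,fx=.85,fy=.85))
E
```

```text
(no output)
```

View pics/c2.png

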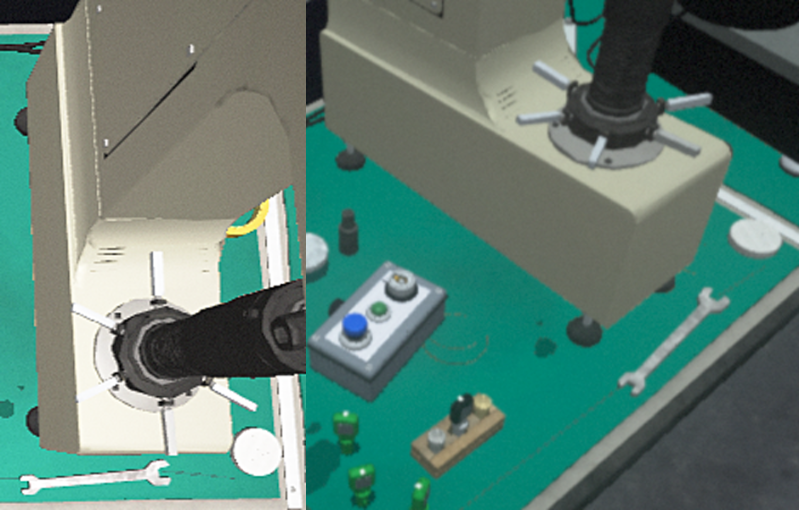

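```bash
python3 - <<'E'
from h import *
print(tri((415.5,128.2),(377.9,264.7)),tri((469.6,91),(467,265)))
print('hub',tri((222+(613-306)/1.7,105/1.7),(332+155/1.7,350/1.7)))
print('front handle tip',onz('top',332+170/1.7,454/1.7,.25),onz('top',332+205/1.7,378/1.7,.25))
for z in(.4,.5,.6): print('spindle top',z,onz('top',332+285/1.7,330/1.7,z))
E
```

```text
(array([0.41742098, 0.00309939, 0.21154378]), np.float64(0.0003174439817275482)) (array([ 0.41691539, -0.15985006,  0.2053211 ]), np.float64(0.004168364615838066))
hub (array([ 0.51765806, -0.06836358,  0.25710674]), np.float64(0.007159523384219814))
front handle tip [ 0.4153712  -0.07773609  0.25      ] [ 0.49170998 -0.11829035  0.25      ]
spindle top 0.4 [ 0.52454849 -0.11125828  0.4       ]
spindle top 0.5 [ 0.51396424 -0.0493974   0.5       ]
spindle top 0.6 [0.50338    0.01246349 0.6       ]
```

>>> move_arm(
  moves=[
    [0, 0, 0, 0, 0, -0.05, 0.085],
    [0, 0, 0, -0.03, 0, -0.08, 0.085],
    [0, 0, 0, -0.07, 0, -0.1, 0.085],
    [0, 0, 0, -0.11, 0, -0.12, 0.085],
    [0, 0, 0, -0.15, 0, -0.13, 0.085],
    [0, 0, 0, -0.19, 0, -0.13, 0.085],
    [0, 0, 0, -0.22, 0, -0.13, 0.085],
    [0, 0, 0, -0.235, 0, -0.13, 0.085],
    [0, 0, 0, -0.235, 0, -0.13, 0.085],
  ],
)

```text
clock: 1.0
position: [0.096, -0.3767, 0.3618]
ee_rot: [0.79, -0.614, 0.001, 0.0]
ft_force: [-0.4, -0.3, 0.2]
grip_width: 0.993
```

>>> move_arm(
  moves=[
    [0, 0, -6.5, -0.0025, -0.044, 0, 0.085],
    [0, 0, -13, -0.01, -0.0875, 0, 0.085],
    [0, 0, -19.5, -0.0223, -0.1298, 0, 0.085],
    [0, 0, -26, -0.0394, -0.1705, 0, 0.085],
    [0, 0, -32.5, -0.0609, -0.209, 0, 0.085],
    [0, 0, -39, -0.0867, -0.2448, 0, 0.085],
    [0, 0, -45.5, -0.1163, -0.2775, 0, 0.085],
    [0, 0, -52, -0.1495, -0.3065, 0, 0.085],
    [0, 0, -58.5, -0.1857, -0.3317, 0, 0.085],
    [0, 0, -65, -0.2246, -0.3526, 0, 0.085],
  ],
)

```text
clock: 2.0
position: [0.3837, -0.0716, 0.361]
ee_rot: [0.996, -0.091, -0.0, -0.001]
ft_force: [0.8, 0.2, -0.9]
grip_width: 0.996
```

>>> move_arm(
  moves=[
    [0, 0, -6.5, -0.0025, -0.044, 0, 0.085],
    [0, 0, -13, -0.01, -0.0875, 0, 0.085],
    [0, 0, -19.5, -0.0223, -0.1298, 0, 0.085],
    [0, 0, -26, -0.0394, -0.1705, 0, 0.085],
    [0, 0, -32.5, -0.0609, -0.209, 0, 0.085],
    [0, 0, -32.5, -0.0609, -0.209, 0, 0],
  ],
)

```text
clock: 2.6
position: [0.3603, 0.1492, 0.3617]
ee_rot: [0.981, 0.196, 0.001, -0.0]
ft_force: [0.6, -0.6, 1.2]
grip_width: 0.851
```

```bash
python3 - <<'E'
from h import *
o=manip.get_obs();print(o);m=R.from_quat(o['ee_rot']).as_matrix();print(m,np.degrees(np.arctan2(m[1,0],m[0,0])))
cv2.imwrite('pics/s1.png',cams.camera('scene')[:,:,::-1])
E
```

```text
{'clock': 2.6, 'joint_pos': array([ 0.60543649, -0.30104426, -0.85676586,  1.74425304, -0.22650643,
        1.59609169,  0.15911174]), 'joint_velocities': array([ 0.0433164 ,  0.02374584,  0.08967719,  0.01408845,  0.05148989,
       -0.00642427, -0.02537726]), 'tau': array([ -1.07592244,  -7.87178278,   7.15819806, -38.69951248,
        -0.44227009,   0.07913042,   0.39078682]), 'position': array([0.36027763, 0.14921093, 0.36173187]), 'ee_rot': array([ 9.80687903e-01,  1.95578273e-01,  5.67825938e-04, -2.31521564e-04]), 'ft_force': array([ 0.61718812, -0.60654784,  1.17868565]), 'torque': array([-0.05629436,  0.0142102 , -0.02482606]), 'grip_width': 0.850762810019606}
[[ 9.23497633e-01  3.83602757e-01  1.02315888e-03]
 [ 3.83602231e-01 -9.23498171e-01  6.76209627e-04]
 [ 1.20428123e-03 -2.31991961e-04 -9.99999248e-01]] 22.557009676148095
```

View pics/s1.png

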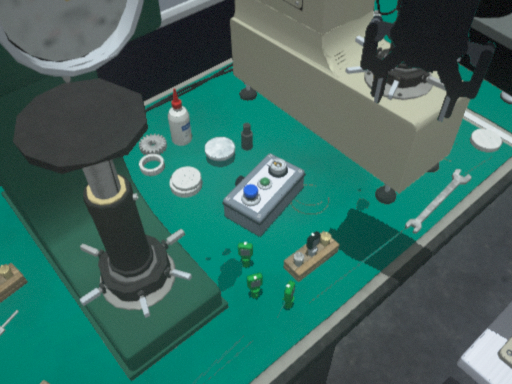

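>>> move_arm(
  moves=[
    [0, 0, 2, 0.045, 0.003, 0, 0],
    [0, 0, 4, 0.09, 0.005, 0.01, 0],
    [0, 0, 6, 0.135, 0.008, 0.03, 0],
    [0, 0, 8, 0.18, 0.01, 0.06, 0],
    [0, 0, 9, 0.21, 0.012, 0.1, 0],
    [0, 0, 9, 0.23, 0.0136, 0.14, 0],
    [0, 0, 9, 0.2355, 0.0136, 0.18, 0],
    [0, 0, 9, 0.2355, 0.0136, 0.22, 0],
    [0, 0, 9, 0.2355, 0.0136, 0.25, 0],
    [0, 0, 9, 0.2355, 0.0136, 0.25, 0],
  ],
)

```text
clock: 3.65
position: [0.5835, 0.2159, 0.1056]
ee_rot: [0.994, 0.111, -0.004, 0.001]
ft_force: [0.3, -0.4, 0.4]
grip_width: 0.002
```

```bash
python3 - <<'E'
from h import *
o=manip.get_obs();print(o['position'],o['joint_pos'],o['ee_rot'],o['ft_force'],o['grip_width'])
t=cams.camera('top');s=cams.camera('scene')
print(proj('top',o['position']),proj('scene',o['position']),proj('top',[.583,.227,.085]),proj('scene',[.583,.227,.085]))
a=crop('top',215,135,100,125,4,t);b=crop('scene',200,120,120,150,3.0,s)
cv2.imwrite('pics/c3.png',np.hstack([cv2.resize(a,(400,500)),cv2.resize(b,(400,500))]))
E
```

```text
[0.58354496 0.21590249 0.10557107] [ 0.26974542  0.62164923 -0.95725215  1.56754034  0.52487015  1.23923243
 -0.5563317 ] [ 9.93858949e-01  1.10570061e-01 -4.26062464e-03  7.05996824e-04] [ 0.32116664 -0.3800937   0.37339838] 0.0016277612256584443
[259.13740915 183.28740233] [254.67565047 177.66149111] [253.94306043 184.87732604] [250.42504785 188.29145859]
```

View pics/c3.png

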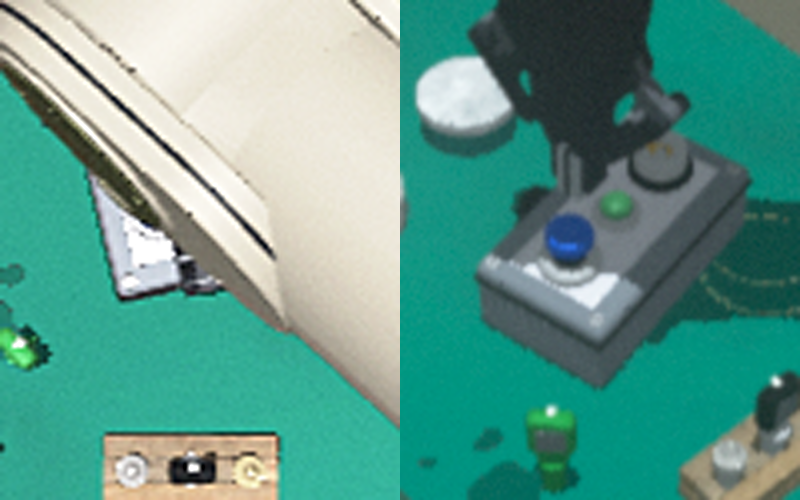

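>>> move_arm(
  moves=[
    [0, 0, 0, 0, 0, 0, 0],
    [0, 0, 0, 0, 0, 0, 0],
  ],
)

```text
clock: 3.95
position: [0.5862, 0.2187, 0.1133]
ee_rot: [0.994, 0.111, 0.001, -0.0]
ft_force: [0.4, -0.1, -0.1]
grip_width: -0.003
```

```bash
cat >> h.py <<'E'
def st():
    o=manip.get_obs(); m=R.from_quat(o['ee_rot']).as_matrix(); p=o['position']
    print('t',o['clock'],'pos',p.round(4),'yaw',np.degrees(np.arctan2(m[1,0],m[0,0])).round(2),'tilt',m[:2,2].round(4),'F',o['ft_force'].round(2),'T',o['torque'].round(3),'g',round(o['grip_width'],4),'q',o['joint_pos'].round(2))
    return o,m
def to(P,yaw=None):
    o,m=st(); print('tool shift',(m.T@(np.array(P)-o['position'])).round(4), 'turn z', None if yaw is None else round(np.degrees(np.arctan2(m[1,0],m[0,0]))-yaw,2))
E
python3 -c "
from h import *
to([.583,.227,.1],13.5)"
```

```text
t 3.95 pos [0.5862 0.2187 0.1133] yaw 12.78 tilt [0.0027 0.0008] F [ 0.39 -0.09 -0.05] T [ 0.053  0.025 -0.027] g -0.0027 q [ 0.27  0.61 -0.96  1.56  0.52  1.24 -0.56]
tool shift [-0.0014 -0.0088  0.0133] turn z -0.72
```

>>> move_arm(
  moves=[
    [0, 0, -0.7, -0.0014, -0.0088, 0.005, 0],
    [0, 0, -0.7, -0.0014, -0.0088, 0.01, 0],
    [0, 0, -0.7, -0.0014, -0.0088, 0.015, 0],
    [0, 0, -0.7, -0.0014, -0.0088, 0.015, 0],
  ],
)

```text
clock: 4.35
position: [0.5815, 0.2263, 0.0953]
ee_rot: [0.993, 0.118, -0.001, 0.0]
ft_force: [0.2, 0.3, 0.2]
grip_width: 0.001
```

```bash
python3 - <<'E'
from h import *
to([.583,.227,.085],13.5)
s=cams.camera('scene')
b=crop('scene',215,150,90,70,5,s)
cv2.imwrite('pics/c4.png',b)
E
```

```text
t 4.35 pos [0.5815 0.2263 0.0953] yaw 13.52 tilt [-0.0011 -0.0008] F [0.21 0.25 0.21] T [ 0.003 -0.033 -0.008] g 0.0013 q [ 0.25  0.63 -0.95  1.58  0.54  1.22 -0.57]
tool shift [ 0.0017 -0.0003  0.0103] turn z 0.02
```

View pics/c4.png

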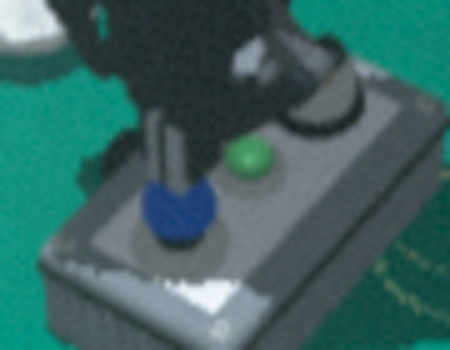

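>>> move_arm(
  moves=[
    [0, 0, 0, 0, 0, 0.006, 0],
    [0, 0, 0, 0, 0, 0.011, 0],
    [0, 0, 0, 0, 0, 0.015, 0],
    [0, 0, 0, 0, 0, 0.018, 0],
    [0, 0, 0, 0, 0, 0.02, 0],
    [0, 0, 0, 0, 0, 0.021, 0],
    [0, 0, 0, 0, 0, 0.021, 0],
  ],
)

```text
clock: 5.1
position: [0.5821, 0.2266, 0.0757]
ee_rot: [0.993, 0.118, 0.0, 0.0]
ft_force: [-1.5, -2.1, 6.3]
grip_width: -0.002
```

>>> move_arm(
  moves=[
    [0, 0, 0, 0, 0, 0.001, 0],
    [0, 0, 0, 0, 0, 0.002, 0],
    [0, 0, 0, 0, 0, 0.003, 0],
    [0, 0, 0, 0, 0, 0.003, 0],
  ],
)

```text
clock: 5.5
position: [0.5822, 0.2267, 0.0747]
ee_rot: [0.993, 0.118, 0.001, 0.001]
ft_force: [-9.2, -7.7, 26.6]
grip_width: -0.001
```

>>> move_arm(
  moves=[
    [0, 0, 0, 0, 0, 0, 0],
    [0, 0, 0, 0, 0, -0.02, 0],
    [0, 0, 0, 0, 0, -0.06, 0],
    [0, 0, 3, -0.03, -0.003, -0.08, 0.06],
    [0, 0, 6, -0.07, -0.008, -0.08, 0.06],
    [0, 0, 9, -0.11, -0.013, -0.08, 0.06],
    [0, 0, 13, -0.145, -0.0168, -0.08, 0.06],
    [0, 0, 13.5, -0.145, -0.0168, -0.08, 0.06],
    [0, 0, 13.5, -0.145, -0.0168, -0.08, 0.06],
    [0, 0, 13.5, -0.145, -0.0168, -0.08, 0.06],
  ],
)

```text
clock: 6.5
position: [0.4378, 0.209, 0.1524]
ee_rot: [1.0, 0.0, 0.0, -0.0]
ft_force: [0.7, 1.1, 0.1]
grip_width: 0.707
```

```bash
python3 - <<'E'
from h import *
to([.4370,.2093,.043],-.5)
s=cams.camera('scene');t=cams.camera('top')
for P in([.437,.2093,.075],[.437,.2093,.043],[.43,.22,.06]): print(proj('scene',P))
b=crop('scene',270,190,80,100,5,s)
c=crop('top',230,150,80,125,4,t)
cv2.imwrite('pics/c5.png',np.hstack([b,c]))
E
```

```text
t 6.5 pos [0.4378 0.209  0.1524] yaw 0.01 tilt [0.0005 0.0005] F [0.75 1.08 0.1 ] T [-0.017  0.031 -0.034] g 0.707 q [ 0.48  0.24 -1.12  1.88  0.24  1.17 -0.72]
tool shift [-0.0009 -0.0002  0.1094] turn z 0.51
[313.16480636 235.12829916]
[311.79143758 245.70513623]
[310.98249997 246.01692365]
```

View pics/c5.png

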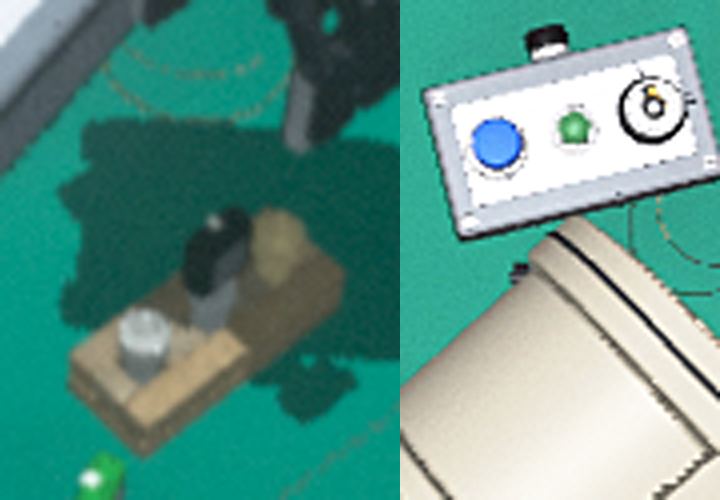

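>>> move_arm(
  moves=[
    [0, 0, 0.5, -0.0005, 0, 0.03, 0.06],
    [0, 0, 0.5, -0.0005, 0, 0.06, 0.06],
    [0, 0, 0.5, -0.0005, 0, 0.085, 0.06],
    [0, 0, 0.5, -0.0005, 0, 0.1, 0.06],
    [0, 0, 0.5, -0.0005, 0, 0.109, 0.06],
    [0, 0, 0.5, -0.0005, 0, 0.109, 0.06],
    [0, 0, 0.5, -0.0005, 0, 0.109, 0.03],
    [0, 0, 0.5, -0.0005, 0, 0.109, 0.03],
  ],
  grip_force=25,
)

```text
clock: 7.4
position: [0.4372, 0.2095, 0.0443]
ee_rot: [1.0, -0.004, 0.001, -0.0]
ft_force: [0.6, 0.6, 0.2]
grip_width: 0.376
```

```bash
python3 - <<'E'
from h import *
to([.4370,.2093,.043],-.5)
b=crop('scene',270,190,80,80,6)
cv2.imwrite('pics/c6.png',b)
E
```

```text
t 7.4 pos [0.4372 0.2095 0.0443] yaw -0.49 tilt [0.0016 0.0003] F [0.62 0.62 0.24] T [0.004 0.006 0.007] g 0.376 q [ 0.35  0.41 -1.01  1.98  0.42  0.98 -0.88]
tool shift [-0.0002  0.0002  0.0013] turn z 0.01
```

View pics/c6.png

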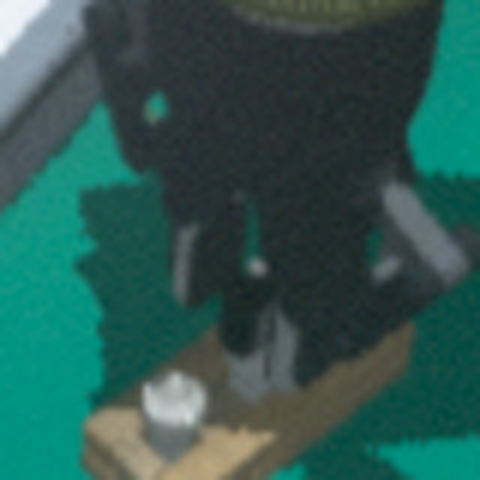

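>>> move_arm(
  moves=[
    [0, 0, 0, 0, 0, 0, 0.018],
    [0, 0, 0, 0, 0, 0, 0.0],
    [0, 0, 0, 0, 0, 0, 0.0],
    [0, 0, 0, 0, 0, 0, 0.0],
    [0, 0, 0, 0, 0, 0, 0.0],
    [0, 0, 0, 0, 0, 0, 0.0],
  ],
  grip_force=40,
)

```text
clock: 8.05
position: [0.4365, 0.2092, 0.0437]
ee_rot: [1.0, -0.004, 0.0, 0.0]
ft_force: [-2.2, -1.5, 7.3]
grip_width: 0.133
```

```bash
python3 -c "
from h import *
st()"
```

```text
t 8.05 pos [0.4365 0.2092 0.0437] yaw -0.49 tilt [ 0.0003 -0.0003] F [-2.24 -1.46  7.29] T [-0.247  0.531 -0.021] g 0.1334 q [ 0.35  0.41 -1.01  1.98  0.42  0.98 -0.88]
```

>>> move_arm(
  moves=[
    [0, 0, 0, 0, 0, -0.01, 0.0],
    [0, 0, 0, 0, 0, -0.03, 0.0],
    [0, 0, 0, 0, 0, -0.06, 0.0],
    [0, 0, 0, 0, 0, -0.09, 0.0],
    [0, 0, 0, 0, 0, -0.12, 0.0],
    [0, 0, 0, 0, 0, -0.12, 0.0],
  ],
)

```text
clock: 8.65
position: [0.4381, 0.2104, 0.1672]
ee_rot: [1.0, -0.004, 0.003, -0.001]
ft_force: [1.0, -0.0, -1.4]
grip_width: 0.134
```

```bash
python3 - <<'E'
from h import *
st()
T=cv2.imread('pics/top0.png');S=cv2.imread('pics/scene0.png');k=8
out=[]
for n,I,c in(('top',T,(293,177)),('scene',S,(278,167))):
    w=14;p=I[c[1]-w:c[1]+w,c[0]-w:c[0]+w];g=cv2.cvtColor(cv2.resize(p,None,fx=k,fy=k,interpolation=cv2.INTER_CUBIC),cv2.COLOR_BGR2GRAY)
    if n=='top':
        H=cv2.HoughCircles(g,cv2.HOUGH_GRADIENT,1,5,param1=100,param2=15,minRadius=25,maxRadius=75)
        for x,y,r in H[0][:6]:
            uv=(np.array([x,y])+.5)/k-.5+np.array(c)-w; print('circ',uv,r/k,onz('top',*uv,.073))
    out.append(cv2.resize(cv2.resize(p,None,fx=k,fy=k,interpolation=cv2.INTER_CUBIC),(390,390)))
for P in([.602,.1395,.073],[.603,.1397,.073]): print(proj('top',P),proj('scene',P))
s=crop('scene',270,90,75,75,5.2)
cv2.imwrite('pics/c7.png',np.hstack(out))
cv2.imwrite('pics/c7b.png',s)
E
```

```text
t 8.65 pos [0.4381 0.2104 0.1672] yaw -0.47 tilt [0.0058 0.0012] F [ 0.96 -0.01 -1.43] T [-0.01  -0.046  0.006] g 0.1341 q [ 0.5   0.22 -1.14  1.86  0.22  1.19 -0.72]
circ [292.625 177.   ] 8.6 [0.6014711  0.14100003 0.073     ]
circ [293.    176.125] 7.4875 [0.60342741 0.14012767 0.073     ]
circ [292.125 176.25 ] 9.3 [0.60316476 0.14207439 0.073     ]
circ [292.5  177.75] 7.925 [0.59979105 0.14131189 0.073     ]
circ [293.375 177.875] 8.4625 [0.59949275 0.13937774 0.073     ]
circ [293.5   177.125] 7.9 [0.60117265 0.13906546 0.073     ]
[293.29631054 176.75817658] [278.4810893  164.48365694]
[293.19676985 176.3135754 ] [278.05951665 164.25375904]
```

View pics/c7.png

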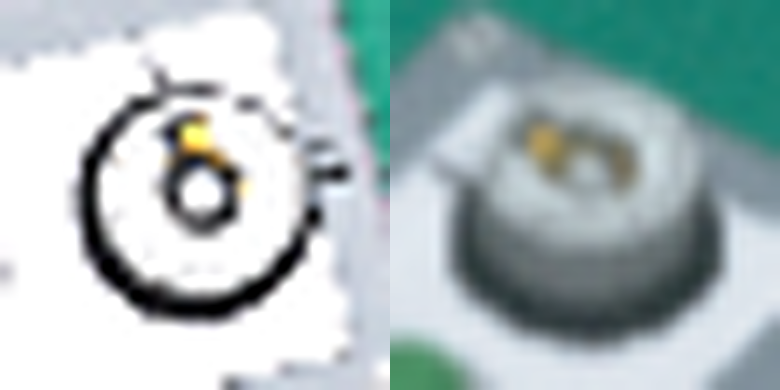

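>>> move_arm(
  moves=[
    [0, 0, -3, 0.03, 0.013, 0, 0.0],
    [0, 0, -6, 0.065, 0.028, 0, 0.0],
    [0, 0, -9, 0.1, 0.042, 0, 0.0],
    [0, 0, -12, 0.135, 0.056, 0, 0.0],
    [0, 0, -14, 0.16, 0.067, 0.01, 0.0],
    [0, 0, -14, 0.1655, 0.0691, 0.025, 0.0],
    [0, 0, -14, 0.1655, 0.0691, 0.035, 0.0],
    [0, 0, -14, 0.1655, 0.0691, 0.035, 0.0],
    [0, 0, -14, 0.1655, 0.0691, 0.035, 0.0],
  ],
)

```text
clock: 9.6
position: [0.6002, 0.1397, 0.1284]
ee_rot: [0.993, 0.118, -0.0, 0.0]
ft_force: [0.3, 0.9, 0.1]
grip_width: 0.132
```

```bash
python3 - <<'E'
from h import *
to([.603,.140,.1165],13.5)
o=manip.get_obs();p=o['position']
for d in(-.0337,.0163): print(proj('scene',p+[0,0,d]))
s=cams.camera('scene')
cv2.imwrite('pics/c8.png',crop('scene',240,115,80,70,7,s))
E
```

```text
t 9.6 pos [0.6002 0.1397 0.1284] yaw 13.6 tilt [-0.0005 -0.0001] F [0.27 0.88 0.15] T [ 0.018 -0.059  0.029] g 0.1317 q [ 0.42  0.59 -0.98  1.57  0.5   1.26 -0.41]
tool shift [0.0028 0.0003 0.0119] turn z 0.1
[279.29477055 157.17704641]
[279.96834944 138.06628267]
```

View pics/c8.png

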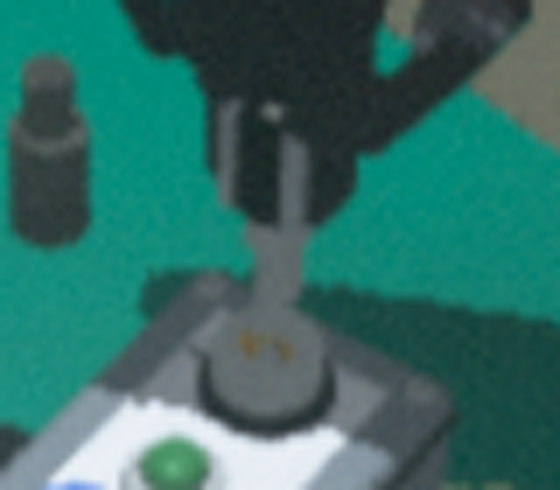

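>>> move_arm(
  moves=[
    [0, 0, 0.1, 0.0028, 0.0003, 0.005, 0.0],
    [0, 0, 0.1, 0.0028, 0.0003, 0.012, 0.0],
    [0, 0, 0.1, 0.0028, 0.0003, 0.018, 0.0],
    [0, 0, 0.1, 0.0028, 0.0003, 0.02, 0.0],
    [0, 0, 0.1, 0.0028, 0.0003, 0.02, 0.0],
  ],
)

```text
clock: 10.15
position: [0.6039, 0.1389, 0.1078]
ee_rot: [0.993, 0.117, -0.0, 0.0]
ft_force: [1.4, 0.2, -0.6]
grip_width: 0.13
```

```bash
python3 -c "
from h import *
to([.603,.140,.1],13.5)"
```

```text
t 10.15 pos [0.6039 0.1389 0.1078] yaw 13.42 tilt [-0.0007 -0.0002] F [ 1.43  0.2  -0.59] T [-0.006  0.016  0.05 ] g 0.1296 q [ 0.41  0.61 -0.97  1.58  0.53  1.23 -0.42]
tool shift [-0.0006 -0.0012  0.0078] turn z -0.08
```

>>> move_arm(
  moves=[
    [0, 0, 0, -0.0006, -0.001, 0.001, 0.0],
    [0, 0, 0, -0.0006, -0.001, 0.003, 0.0],
    [0, 0, 0, -0.0006, -0.001, 0.005, 0.0],
    [0, 0, 0, -0.0006, -0.001, 0.006, 0.0],
    [0, 0, 0, -0.0006, -0.001, 0.006, 0.0],
  ],
)

```text
clock: 10.65
position: [0.6033, 0.1398, 0.1021]
ee_rot: [0.993, 0.117, -0.0, 0.0]
ft_force: [0.2, -0.2, -0.4]
grip_width: 0.137
```

```bash
python3 -c "
from h import *
st()"
```

```text
t 10.65 pos [0.6033 0.1398 0.1021] yaw 13.41 tilt [-0.0002 -0.0001] F [ 0.24 -0.22 -0.37] T [0.023 0.007 0.001] g 0.1367 q [ 0.41  0.62 -0.96  1.59  0.53  1.22 -0.42]
```

>>> move_arm(
  moves=[
    [0, 0, 0, 0, 0, 0.002, 0.0],
    [0, 0, 0, 0, 0, 0.004, 0.0],
    [0, 0, 0, 0, 0, 0.006, 0.0],
    [0, 0, 0, 0, 0, 0.008, 0.0],
    [0, 0, 0, 0, 0, 0.008, 0.0],
  ],
)

```text
clock: 11.15
position: [0.6031, 0.1398, 0.0939]
ee_rot: [0.993, 0.117, -0.0, 0.0]
ft_force: [-0.2, -0.3, -0.2]
grip_width: 0.137
```

```bash
python3 -c "
from h import *
st()"
```

```text
t 11.15 pos [0.6031 0.1398 0.0939] yaw 13.42 tilt [-0.0005 -0.0002] F [-0.23 -0.3  -0.22] T [-0.033 -0.042 -0.026] g 0.1373 q [ 0.4   0.62 -0.96  1.59  0.54  1.21 -0.43]
```

Very clean. On to the plug contact (expected TCP z ≈ 0.087).

>>> move_arm(
  moves=[
    [0, 0, 0, 0, 0, 0.002, 0.0],
    [0, 0, 0, 0, 0, 0.004, 0.0],
    [0, 0, 0, 0, 0, 0.006, 0.0],
    [0, 0, 0, 0, 0, 0.007, 0.0],
    [0, 0, 0, 0, 0, 0.0075, 0.0],
    [0, 0, 0, 0, 0, 0.0075, 0.0],
  ],
)

```text
clock: 11.75
position: [0.6035, 0.1399, 0.0869]
ee_rot: [0.993, 0.117, 0.0, -0.0]
ft_force: [-0.3, -0.2, 2.9]
grip_width: 0.133
```

```bash
python3 -c "
from h import *
st()"
```

```text
t 11.75 pos [0.6035 0.1399 0.0869] yaw 13.41 tilt [0.0004 0.0001] F [-0.31 -0.15  2.93] T [-0.006  0.014  0.003] g 0.1326 q [ 0.4   0.63 -0.95  1.6   0.54  1.2  -0.43]
```

>>> move_arm(
  moves=[
    [0, 0, -4, 0, 0, 0.0006, 0.0],
    [0, 0, -7, 0, 0, 0.001, 0.0],
    [0, 0, -8.5, 0, 0, 0.0012, 0.0],
    [0, 0, -9.5, 0, 0, 0.0012, 0.0],
    [0, 0, -10, 0, 0, 0.0012, 0.0],
    [0, 0, -10, 0, 0, 0.0012, 0.0],
  ],
)

```text
clock: 12.35
position: [0.6035, 0.1399, 0.0857]
ee_rot: [0.979, 0.203, 0.0, -0.0]
ft_force: [1.0, -0.1, 4.3]
grip_width: 0.13
```

```bash
python3 -c "
from h import *
st()"
```

```text
t 12.35 pos [0.6035 0.1399 0.0857] yaw 23.39 tilt [0.0005 0.0002] F [ 1.03 -0.05  4.3 ] T [ 0.075 -0.251 -0.012] g 0.1301 q [ 0.42  0.65 -0.99  1.6   0.57  1.21 -0.27]
```

>>> move_arm(
  moves=[
    [0, 0, 0, 0, 0, 0.0007, 0.0],
    [0, 0, 0, 0, 0, 0.0014, 0.0],
    [0, 0, 0, 0, 0, 0.0014, 0.0],
  ],
)

```text
clock: 12.65
position: [0.6035, 0.1399, 0.0842]
ee_rot: [0.979, 0.203, 0.0, 0.0]
ft_force: [1.1, 0.9, 4.0]
grip_width: 0.132
```

```bash
python3 -c "
from h import *
st()"
```

```text
t 12.65 pos [0.6035 0.1399 0.0842] yaw 23.4 tilt [0.0004 0.    ] F [1.15 0.94 4.  ] T [ 0.195 -0.378 -0.03 ] g 0.1318 q [ 0.42  0.65 -0.98  1.6   0.57  1.2  -0.27]
```

>>> move_arm(
  moves=[
    [0, 0, 0, 0, 0, 0.0008, 0.0],
    [0, 0, 0, 0, 0, 0.0016, 0.0],
    [0, 0, 0, 0, 0, 0.0024, 0.0],
    [0, 0, 0, 0, 0, 0.0024, 0.0],
  ],
)

```text
clock: 13.05
position: [0.6035, 0.1399, 0.0818]
ee_rot: [0.979, 0.203, 0.0, 0.0]
ft_force: [1.3, 0.9, 5.5]
grip_width: 0.134
```

```bash
python3 -c "
from h import *
st()"
```

```text
t 13.05 pos [0.6035 0.1399 0.0818] yaw 23.41 tilt [0.0003 0.    ] F [1.3  0.92 5.5 ] T [ 0.198 -0.4    0.019] g 0.1339 q [ 0.42  0.65 -0.98  1.6   0.57  1.2  -0.28]
```

>>> move_arm(
  moves=[
    [0, 0, 0, 0, 0, 0.0008, 0.0],
    [0, 0, 0, 0, 0, 0.0016, 0.0],
    [0, 0, 0, 0, 0, 0.0016, 0.0],
  ],
)

```text
clock: 13.35
position: [0.6035, 0.14, 0.081]
ee_rot: [0.979, 0.203, 0.0, 0.0]
ft_force: [-2.1, -1.5, 11.2]
grip_width: 0.135
```

```bash
python3 -c "
from h import *
st()"
```

```text
t 13.35 pos [0.6035 0.14   0.081 ] yaw 23.41 tilt [ 0.0007 -0.0003] F [-2.09 -1.53 11.16] T [-0.118  0.206 -0.026] g 0.1354 q [ 0.42  0.65 -0.98  1.6   0.57  1.2  -0.28]
```

>>> move_arm(
  moves=[
    [0, 0, 0, 0, 0, 0.0004, 0.0],
    [0, 0, 6, 0, 0, 0.0004, 0.0],
    [0, 0, 12, 0, 0, 0.0004, 0.0],
    [0, 0, 18, 0, 0, 0.0004, 0.0],
    [0, 0, 24, 0, 0, 0.0004, 0.0],
    [0, 0, 30, 0, 0, 0.0004, 0.0],
    [0, 0, 30, 0, 0, 0.0004, 0.0],
  ],
  grip_force=60,
)

```text
clock: 14.05
position: [0.6037, 0.1404, 0.081]
ee_rot: [0.998, -0.059, 0.001, -0.0]
ft_force: [-0.7, 0.4, 13.2]
grip_width: 0.132
```

```bash
python3 -c "
from h import *
st()"
```

```text
t 14.05 pos [0.6037 0.1404 0.081 ] yaw -6.78 tilt [0.0014 0.0001] F [-0.71  0.42 13.18] T [0.068 0.317 0.006] g 0.1321 q [ 0.36  0.61 -0.88  1.61  0.5   1.17 -0.76]
```

>>> move_arm(
  moves=[
    [0, 0, 8, 0, 0, 0, 0.0],
    [0, 0, 16, 0, 0, 0, 0.0],
    [0, 0, 24, 0, 0, 0, 0.0],
    [0, 0, 32, 0, 0, 0, 0.0],
    [0, 0, 40, 0, 0, 0, 0.0],
    [0, 0, 48, 0, 0, 0, 0.0],
    [0, 0, 56, 0, 0, 0, 0.0],
    [0, 0, 62, 0, 0, 0, 0.0],
    [0, 0, 66, 0, 0, 0, 0.0],
    [0, 0, 66, 0, 0, 0, 0.0],
  ],
)

```text
clock: 15.05
position: [0.6037, 0.14, 0.081]
ee_rot: [0.805, -0.593, 0.001, -0.0]
ft_force: [-3.3, -1.5, 12.9]
grip_width: 0.134
```

```bash
python3 - <<'E'
from h import *
st()
cv2.imwrite('pics/c9.png',np.hstack([crop('scene',240,115,80,80,6),crop('scene',225,150,50,80,6)]))
E
```

```text
t 15.05 pos [0.6037 0.14   0.081 ] yaw -72.73 tilt [ 0.0012 -0.0004] F [-3.27 -1.47 12.87] T [-0.147  0.427  0.078] g 0.1343 q [ 0.21  0.53 -0.66  1.61  0.36  1.12 -1.82]
```

View pics/c9.png

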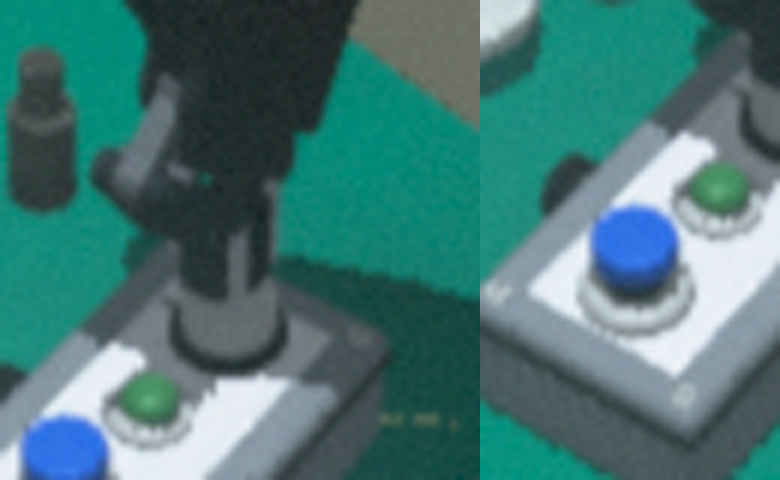

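>>> move_arm(
  moves=[
    [0, 0, 1.5, 0, 0, 0, 0.0],
    [0, 0, 3, 0, 0, 0, 0.0],
    [0, 0, 3, 0, 0, 0, 0.0],
    [0, 0, 3, 0, 0, 0, 0.0],
    [0, 0, 3, 0, 0, 0, 0.0],
  ],
)

```text
clock: 15.65
position: [0.6037, 0.14, 0.081]
ee_rot: [0.79, -0.613, 0.001, -0.0]
ft_force: [-1.3, -0.4, 13.5]
grip_width: 0.129
```

```bash
python3 - <<'E'
from h import *
st()
for i in range(3):
    cams.camera('top'); print(manip.get_obs()['torque'].round(3))
E
```

```text
t 15.65 pos [0.6037 0.14   0.081 ] yaw -75.58 tilt [ 0.0011 -0.0003] F [-1.3  -0.44 13.48] T [-0.214  0.483  0.145] g 0.1289 q [ 0.2   0.53 -0.66  1.61  0.35  1.12 -1.86]
[-0.182  0.506  0.157]
[-0.183  0.503  0.121]
[-0.184  0.455  0.131]
```

```bash
python3 -c "
from workcell import manip
print(manip.hand_in())"
```

```text
the job is handed in; nothing more can be done
None
```

I ran the whole sequence and handed the job in at about 16 s of the 58 s. No verdict came back, so these are my own readings.

- **Reset plunger:** I pressed it to its stop, where the tip stayed at 74.7 mm height while the force rose to 27 N. After I let go, the last picture shows it up again.
- **Key seating:** I took the key from the middle slot and slid it into the switch with almost no force. I rocked it about 10° anticlockwise only. It dropped past the plug there and stopped 5 to 6 mm lower with a firm push-back, so I did not rock it the other way before turning.
- **Quarter turn:** I then turned it clockwise to about 89° from the notch. At hand-in the arm was still holding it at a 60 N grip setting with about 13 N of downward push.

**Last checks:**
- The twist reading was 0.12 to 0.16 N m, which fits the spring's 0.15 N m at a quarter turn. An earlier reading at 86° was only 0.08 N m, so I turned 3° further before handing in.
- The tool was tilted by about 0.001 rad.
- The tool was within about 1 mm of where the pictures put the switch centre.

**Not checked:** I took no final overview picture of the indenters, test blocks, pin and tin. I saw no sign of contact with any of them during the moves. The plug angle is also inferred from the tool's angle and that twist reading, not measured directly.

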